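# Index the turned blank to the sanding hood and hold the dust gate open

## Robot

A 6-joint arm with a two-finger parallel gripper is mounted at the origin on the work surface. World frame = base frame: x ahead of the robot, y to its left, z up, the work surface at z = 0. Lengths are in m, angles in rad, forces in N, time in s.
With the tool pointing down it reaches from about 0.3 to 0.875 m from the base axis. Payload 6.4 kg.
Tool frame: the origin (TCP) lies midway between the tips of the shut fingers; the grasp point (between the pads) lies 19 mm behind it; z points along the fingers, y is the line along which they close (so a half turn about z gives the same grasp; the last joint's range is limited). The gripper opens to 85 mm and grips with 20 to 120 N. Pads are 22 mm wide; open, the fingers measure 114 mm over their backs; the gripper's body (76 mm by 85 mm) begins 54 mm behind the grasp point. The pads swing forward as they close: fully open they stand 13 mm farther back than shut.
Start: joints at [-1.432, 0.181, 1.607, -0, 1.354, -0.206], TCP at [0.194, -0.541, 0.231] pointing down, gripper open.
Joint ranges: [-2.99, 2.99], [-0.89, 2.07], [0.3, 2.58], [-1.14, 4.28], [0, 2.63], [-3.12, 3.12]. Speed limits (rad/s): [2.57, 2.57, 3.01, 3.14, 3.14, 3.14].

## Interface

Orientations are given as a unit quaternion [w, x, y, z].
In Python, from bench import ctrl gives the robot as it stands. The module is installed in compiled form; this text tells all that it offers.
- The arm moves only by the tool move_arm, never from a script. Its argument "plan" is one flat list of numbers, 6 for each row, row after row: the shift along the world's x, y, z in units of 50 mm (1.0 is 50 mm), then the turn, a rotation vector about the world's x, y, z in rad. A call has 1 to 10 rows; each row is the pose to reach, as a shift and turn from the pose commanded when the call began; what a row does not reach only later rows make up. A row lasts 1/8 s, in which the tool goes at most 62.5 mm and 10.7 degrees, less where a joint would pass 70% of its speed; a pose out of reach is approached as far as the arm can. A call with a gripper value outside its range is refused whole. "grip" is the finger opening in mm, from 0 to 85.4, set as the call begins (left out, the last holds). The fingers move at their own pace and stop on an object; the grip force is fixed at half the most. Time passes only in rows, so rows that repeat a pose let the fingers close. It gives the time, the measured TCP pose, the force, the opening and the grip force at its end, in the units of the state.
- ctrl.get_obs(): the state, without advancing time (a new reading comes with each control period).
- ctrl.camera(name): name is "scene" or "top"; returns a dict with "pixels" (480x640x3 uint8, red, green, blue), "fx", "fy", "cx", "cy" (pixels), "dist_coeffs" ([k1, k2, p1, p2, k3] as OpenCV has them; the pictures are not rectified), "origin" and "attitude" of the camera in the world. Camera axes: x right, y down, z forward; pixel columns grow to the right and rows downward; lengths in m; the calibration is good to about 2 mm. A picture is of the moment at which its call begins. There is no depth.
- ctrl.hand_in(): hands the job in; it is judged then, once.
The state is a dict: "time_s": time; "q": joint angles; "dq": joint speeds; "joint_efforts": joint torques, N m; "eef_pos": TCP position; "eef_rot": TCP orientation; "wrist_force": force on the tool from outside, world axes, zero at the start; "torque": the same for the moment, N m; "opening": opening from 0.0 (shut) to 1.0 (fully open); "grasp_force": force on a finger pad.
Only numpy, scipy, OpenCV 4.12 (cv2) and the standard library are available. Lean on these libraries where they do the work, as an engineer would, in place of code of your own. Each camera call takes 0.05 s, during which the arm holds its last target. There are 200 camera calls.

## Task

Slide the carrier with the turned wooden blank along its rail until it has clicked into the spring detent at the station in front of the dust hood, and leave it seated there. Then pull the spring-return dust gate out by its black handle until its red pointer lies over the yellow mark and keep it there: finish while still holding the handle, because it springs shut when let go. Leave the bowl, the glue bottle and the sanding block where they are.

Things in the scene. Friction and masses are not known exactly. Their poses are not given: they have to be found in the camera images.
- carrier_post (a point): Grip point of the carrier's red upright post (24 mm diameter, z 46 to 100 mm; this point at 85), on the robot's side of an aluminium plate 130 x 100 mm, top 46 mm high. The wooden blank on the plate (66 mm diameter, top 102 mm) has its axis 75 mm from the post along +x. Axes: x across the rail towards the hood, y along the rail towards the station, z up. Clear 60 mm either way along y
- station (a point): Where point carrier_post lies when the carrier is seated in the detent in front of the grey, yellow-edged dust hood (130 mm wide, top 117 mm, its mouth 145 mm from here along +x). Fixed to the jig, axes as carrier_post. The blue detent housing (54 mm high, 26 along y, 34 along x) is centred 61 mm from here along -x
- carrier (a joint): Travel along the rail, m: 0 start, 0.14 seated in the station detent, 0.19 end stop; starts at 0 to 0.05. Friction about 1 N. A spring roller snaps into a notch in the carrier's side: let go within 5 mm of 0.14 it is drawn in. The roller adds up to about 6 N when the carrier runs onto it, 50 to 35 mm before the station; leaving the detent takes about 12 N
- gate_handle (a point): Centre of the gate's black handle bar, 18 mm diameter, 60 mm long, level along y, 88 mm above the bench, on a stem 10 mm thick (x), 36 mm wide, rising from the flat steel slide (70 mm wide, top 34 mm). Axes: x into the gate (pull along -x, roughly towards the robot), y along the bar, z up. The green housing (56 mm high, pipe on it to 138 mm) begins 70 mm from the shut handle along +x
- gate_slide (a joint): How far the gate is pulled out, m: 0 shut, 0.10 the stop. The spring pulls it shut: 3 N at 0, growing 0.5 N per 10 mm
- gate_pointer (a point): Tip of the red pointer (4 mm wide along the pull) on the slide, 50 mm beside the handle's centre along +y, 34 mm above the bench; moves with the handle. Axes as gate_handle
- gate_mark_top (a point): Middle of the top of the yellow mark, a fixed block 16 mm along the pull, 22 mm across, 26 mm high, clamped to the gate's sole 40 to 75 mm out from the shut pointer. The gate is open to the mark when the pointer is over it (pointer's x in this frame is 0). Axes as gate_handle
- bowl: Bystander: small turned wooden bowl, 90 mm across, 45 mm high, standing loose on the jig's plywood board (12 mm thick) behind the rail's start; origin under its centre
- glue: Bystander: white glue bottle with orange cap, 54 mm diameter, 130 mm high, standing loose beside the gate housing; origin under its centre
- sandblock: Bystander: cork sanding block, red underside, 45 x 80 x 30 mm, lying loose on the jig board on the robot side of the rail, 70 mm from the line of the posts; origin under its centre

How it is judged:
By the outcome, as a careful person would: the job done as asked, in the order asked, and still so for the second after the job is handed in, while the arm keeps its last pose, push and grip.
It also fails if it takes over 51 s, if anything falls off the work surface, if the arm or the gripper's body presses on something with over 40 N, if the wrist force passes 120 N, or if a joint passes its speed limit or range.

## Working session

There is one attempt and no reset: what is moved stays moved. The work goes in short steps, Python scripts to look and compute and a tool call to move; the robot and the scene stay as the last step left them, time stands still between calls to the robot, and variables do not carry over. Pictures are saved under pics/ and viewed, at most 10 in all, crops included, and the job is handed in when it is done.

Besides the shell and the picture viewer there is one more tool, called after "Emit:" in YAML: its name, and indented under it one key for each argument. move_arm: Moves the arm, as the interface text tells. Its arguments: {"type":"object","properties":{"plan":{"type":"array"},"grip":{"type":"number"}},"required":["plan"]}

```bash
mkdir -p pics; cat > h.py <<'E'
import numpy as np,cv2
from scipy.spatial.transform import Rotation as R
from bench import ctrl
def snap(name,fn,crop=None,s=1):
    c=ctrl.camera(name); p=c["pixels"][:,:,::-1].copy()
    if crop: x0,y0,x1,y1=crop; p=cv2.resize(p[y0:y1,x0:x1],None,fx=s,fy=s,interpolation=cv2.INTER_CUBIC)
    cv2.imwrite("pics/"+fn,p)
    np.savez("cam_"+name,K=np.array([[c["fx"],0,c["cx"]],[0,c["fy"],c["cy"]],[0,0,1.]]),d=np.array(c["dist_coeffs"]),o=np.array(c["origin"]),a=np.array(c["attitude"]))
    return c
def cam(name):
    z=np.load(f"cam_{name}.npz"); a=z["a"]
    M=a if a.shape==(3,3) else R.from_quat(a,scalar_first=True).as_matrix()
    return z["K"],z["d"],z["o"],M
def at_z(name,uv,h):
    K,d,o,M=cam(name)
    n=cv2.undistortPoints(np.array([[uv]],float),K,d)[0,0]
    r=M@np.array([*n,1]); return o+r*(h-o[2])/r[2]
def px(name,P):
    K,d,o,M=cam(name); return cv2.projectPoints(np.array([P],float).reshape(-1,3),R.from_matrix(M.T).as_rotvec(),-M.T@o,K,d)[0][:,0]
E
python3 - <<'E'
from h import *
c=snap("scene","s1.png");print(c["origin"],c["attitude"])
c=snap("top","t1.png");print(c["origin"],c["attitude"],c["fx"])
print(ctrl.get_obs())
E
```

```text
[0.80667189 0.41169153 0.7444672 ] [-0.06536664  0.22740871  0.92397937 -0.30045732]
[ 0.45117565 -0.01792018  1.23362491] [-0.04210322  0.71562984 -0.69592615  0.04228536] 517.7834730462783
{'time_s': 0.1, 'q': array([-1.43230933e+00,  1.81470151e-01,  1.60790174e+00, -6.36123686e-06,
        1.35380091e+00, -2.06284868e-01]), 'dq': array([-1.48246494e-03, -1.04251094e-03, -9.71306321e-04, -1.35183170e-03,
       -1.10176113e-03,  6.41547964e-05]), 'joint_efforts': array([ 7.46255519e-04, -4.45874727e+01, -3.52239025e+01, -3.19376459e-04,
        4.05576982e-03,  4.68456199e-05]), 'eef_pos': array([ 0.19429271, -0.54065462,  0.23047536]), 'eef_rot': array([-7.89724932e-04,  9.85177879e-01,  1.71534028e-01,  2.36738210e-05]), 'wrist_force': array([-0.20660812,  0.06777157, -0.82107271]), 'torque': array([0.00314177, 0.02101111, 0.00857101]), 'grasp_force': 0.0, 'opening': 1.0002740551686136}
```

View pics/s1.png

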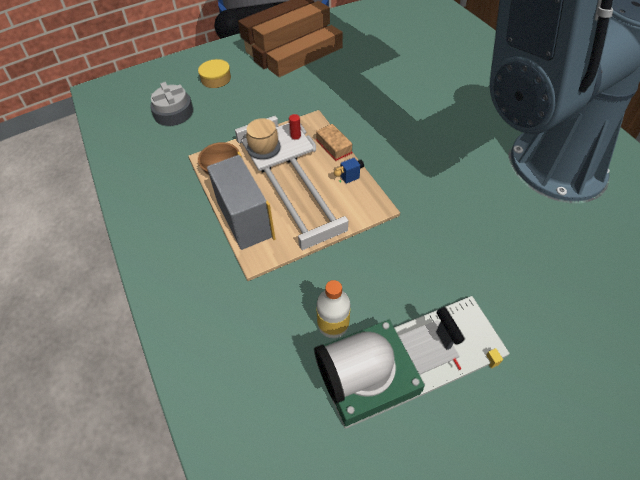

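View pics/t1.png

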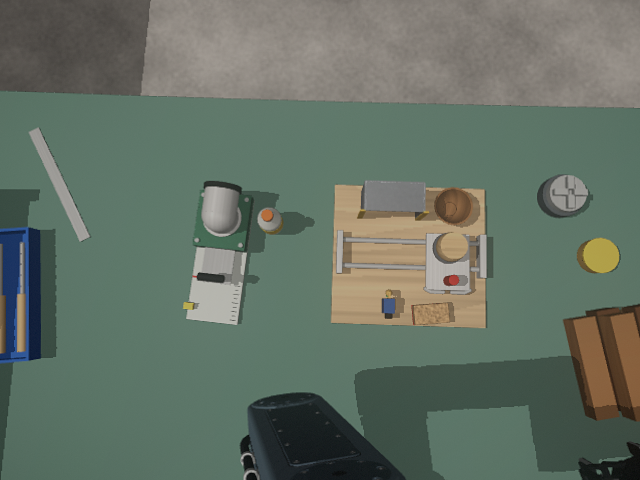

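The scene view shows the jig in the upper middle (post ~(295,127), blue detent ~(350,172)) and the gate at lower right (handle ~(450,326)). In the top view the post is at ~(452,281), the detent housing ~(389,306), the handle ~(210,278), and the yellow mark ~(189,306). I'll enlarge both.

```bash
python3 - <<'E'
from h import *
p=cv2.imread("pics/t1.png")
a=cv2.resize(p[225:335,325:500],None,fx=4,fy=4,interpolation=cv2.INTER_CUBIC)
b=cv2.resize(p[235:335,170:260],None,fx=4,fy=4,interpolation=cv2.INTER_CUBIC)
q=cv2.imread("pics/s1.png")
e=cv2.resize(q[290:380,390:515],None,fx=4,fy=4,interpolation=cv2.INTER_CUBIC)
g=cv2.resize(q[100:250,220:380],None,fx=3,fy=3,interpolation=cv2.INTER_CUBIC)
cv2.imwrite("pics/ta.png",a)
m=np.zeros((400,860+0,3),np.uint8); m[:,:360]=b; m[:360,360:860]=e; cv2.imwrite("pics/tb.png",m[:,:800])
E
```

```text
(no output)
```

View pics/ta.png

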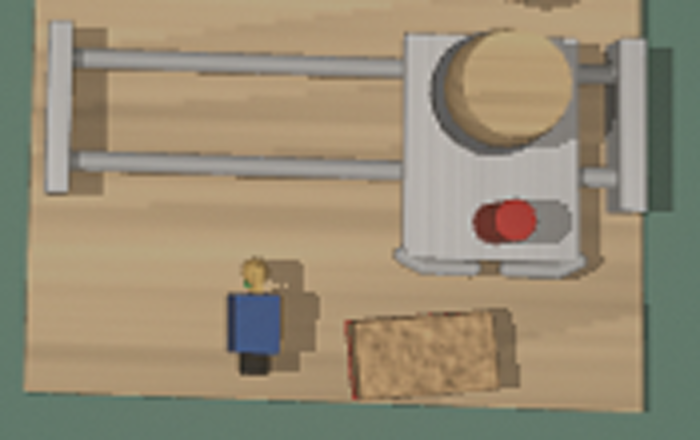

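View pics/tb.png

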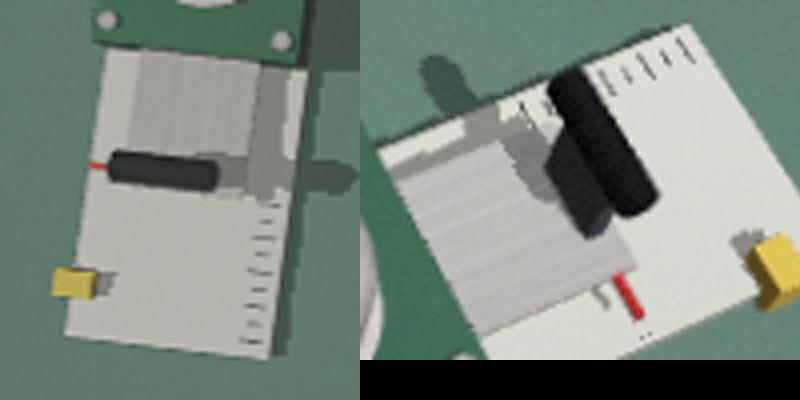

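The crops show the post top at crop (516,220), the blue housing 229–281 x 293–354, and rods running (80,58)→(404,70). The handle ends are at (110,163)–(217,178), the mark top is ~(76,282), and the pointer tip in the scene view is ~(460,369.5).

```bash
python3 - <<'E'
from h import *
A=lambda u,v:(325+u/4-.375,225+v/4-.375)
B=lambda u,v:(170+u/4-.375,235+v/4-.375)
E_=lambda u,v:(390+(u-360)/4-.375,290+v/4-.375)
def T(n,uv,h): r=at_z("top",uv,h); print(n,r.round(4)); return r
post=T("post",A(516,220),.1)
print("post scene",at_z("scene",(294.5,118),.1))
for n,u,h in [("housing c",(255,324),.054)]: hs=T(n,A(*u),h)
r1=T("r1a",A(80,58),.03);r2=T("r1b",A(404,70),.03);r3=T("r2a",A(80,160),.03);r4=T("r2b",A(404,171),.03)
T("board l",A(27,392),.012);T("board r",A(645,411),.012)
for u in [(404,34),(402,252),(578,255)]:T("plate",A(*u),.046)
yd=(r1-r2)/np.linalg.norm(r1-r2); yd2=(r3-r4)/np.linalg.norm(r3-r4);print(yd,yd2)
h1=T("h1",B(110,164),.09);h2=T("h2",B(218,177),.09);print("c",(h1+h2)/2,np.linalg.norm(h1-h2),np.degrees(np.arctan2(*(h1-h2)[:2])))
s=[at_z("scene",E_(569,80),.092),at_z("scene",E_(640,206),.092)];print("scene",s,sum(s)/2)
print("ptr",at_z("scene",E_(641,317),.034)); T("ptr top",B(90,166),.034)
T("mark",B(76,283),.026);T("mL",B(54,270),.026);T("mR",B(95,296),.026)
T("gateside",B(108,50),.01);T("",B(66,335),.01);T("",B(307,72),.01);T("",B(271,358),.01)
E
```

```text
post [ 0.5089 -0.3072  0.1   ]
post scene [ 0.51019665 -0.30187341  0.1       ]
housing c [ 0.4484 -0.1718  0.054 ]
r1a [ 0.5999 -0.0707  0.03  ]
r1b [ 0.5981 -0.2602  0.03  ]
r2a [ 0.5401 -0.0721  0.03  ]
r2b [ 0.539  -0.2604  0.03  ]
board l [ 0.4053 -0.045   0.012 ]
board r [ 0.405  -0.4037  0.012 ]
plate [ 0.6171 -0.2569  0.046 ]
plate [ 0.4916 -0.2561  0.046 ]
plate [ 0.4928 -0.3561  0.046 ]
[0.00929547 0.9999568  0.        ] [0.00568761 0.99998383 0.        ]
h1 [0.5025 0.2547 0.09  ]
h2 [0.4969 0.1951 0.09  ]
c [0.49969035 0.22493647 0.09      ] 0.059857395802257005 5.309867593756004
scene [array([0.49819314, 0.19999556, 0.092     ]), array([0.50520789, 0.25572532, 0.092     ])] [0.50170051 0.22786044 0.092     ]
ptr [0.50599397 0.28018415 0.034     ]
ptr top [0.5035 0.2795 0.034 ]
mark [0.4364 0.2856 0.026 ]
mL [0.4435 0.2986 0.026 ]
mR [0.4292 0.2742 0.026 ]
gateside [0.5734 0.2788 0.01  ]
 [0.406  0.2936 0.01  ]
 [0.5636 0.1606 0.01  ]
 [0.3959 0.1738 0.01  ]
```

Emit:
move_arm:
  plan: [0.6, 0.6, 0, 0, 0, -0.06, 1.4, 1.2, 0, 0, 0, -0.12, 2.2, 1.8, 0, 0, 0, -0.18, 3.0, 2.4, 0, 0, 0, -0.24, 3.8, 3.0, 0, 0, 0, -0.3, 4.6, 3.6, 0, 0, 0, -0.345, 5.4, 4.2, 0, 0, 0, -0.345, 6.3, 4.68, 0, 0, 0, -0.345, 6.3, 4.68, -0.7, 0, 0, -0.345, 6.3, 4.68, -1.4, 0, 0, -0.345]
  grip: 60

```text
time_s: 1.35
eef_pos: [0.5101, -0.3064, 0.1603]
eef_rot: [0.0, 1.0, 0.001, 0.0]
wrist_force: [0.0, -0.1, -0.7]
opening: 0.705
grasp_force: 0.0
```

Emit:
move_arm:
  plan: [0, 0, -0.6, 0, 0, 0, 0, 0, -1.2, 0, 0, 0, 0, 0, -1.6, 0, 0, 0, 0, 0, -1.88, 0, 0, 0, 0, 0, -1.88, 0, 0, 0]

```text
time_s: 1.98
eef_pos: [0.5089, -0.3068, 0.0664]
eef_rot: [-0.001, 1.0, -0.0, -0.001]
wrist_force: [-1.1, -0.0, 0.3]
opening: 0.703
grasp_force: 0.0
```

Emit:
move_arm:
  plan: [0, 0, 0, 0, 0, 0, 0, 0, 0, 0, 0, 0, 0, 0, 0, 0, 0, 0, 0, 0, 0, 0, 0, 0, 0, 0, 0, 0, 0, 0, 0, 0, 0, 0, 0, 0]
  grip: 10

```text
time_s: 2.72
eef_pos: [0.5101, -0.3078, 0.0687]
eef_rot: [0.001, 1.0, -0.0, 0.001]
wrist_force: [-0.8, 0.6, 6.3]
opening: 0.265
grasp_force: 58.6
```

```bash
python3 - <<'E'
from h import *
snap("top","t2.png",(320,180,500,330),4)
E
```

```text
(no output)
```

View pics/t2.png

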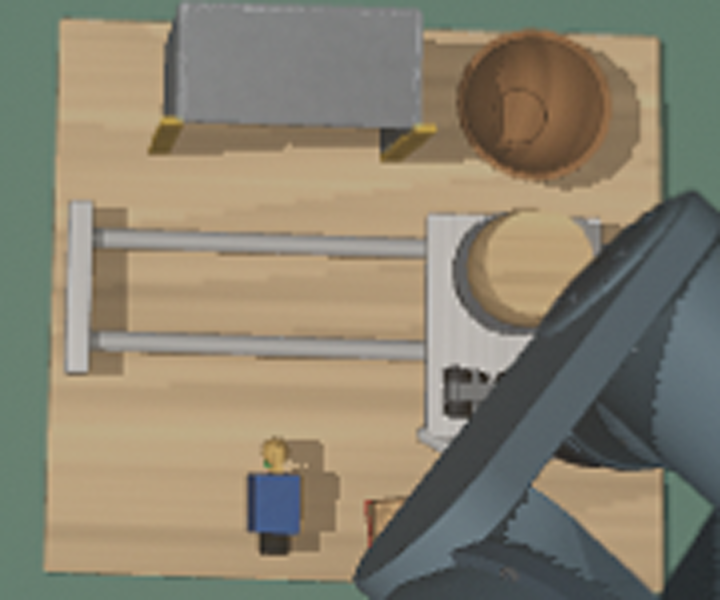

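The post is gripped at opening 0.265 (~23 mm), and the bowl and sanding block are untouched. Next I slide the carrier to the station.

Emit:
move_arm:
  plan: [0, 0.27, 0, 0, 0, 0, 0, 0.54, 0, 0, 0, 0, 0, 0.81, 0, 0, 0, 0, 0, 1.08, 0, 0, 0, 0, 0, 1.35, 0, 0, 0, 0, 0, 1.62, 0, 0, 0, 0, 0, 1.89, 0, 0, 0, 0, 0, 2.16, 0, 0, 0, 0, 0, 2.43, 0, 0, 0, 0.01, 2.7, 0, 0, 0, 0]

```text
schema error: expected a multiple of 6 numbers
```

Emit:
move_arm:
  plan: [0, 0, 0, 0, 0, 0, 0, 0, 0, 0, 0, 0]

```text
time_s: 3.02
eef_pos: [0.5101, -0.3078, 0.0687]
eef_rot: [0.001, 1.0, -0.0, 0.001]
wrist_force: [-0.9, 0.7, 5.2]
opening: 0.265
grasp_force: 58.6
```

```bash
python3 - <<'E'
from h import *
c=snap("top","t3.png",(320,180,500,330),4)
f=lambda u,v:(320+u/4-.375,180+v/4-.375)
print("hood",at_z("top",f(301,65),.117), at_z("top",f(301,122),.117))
E
```

```text
hood [ 0.68778199 -0.17491932  0.117     ] [ 0.65608872 -0.17528483  0.117     ]
```

View pics/t3.png

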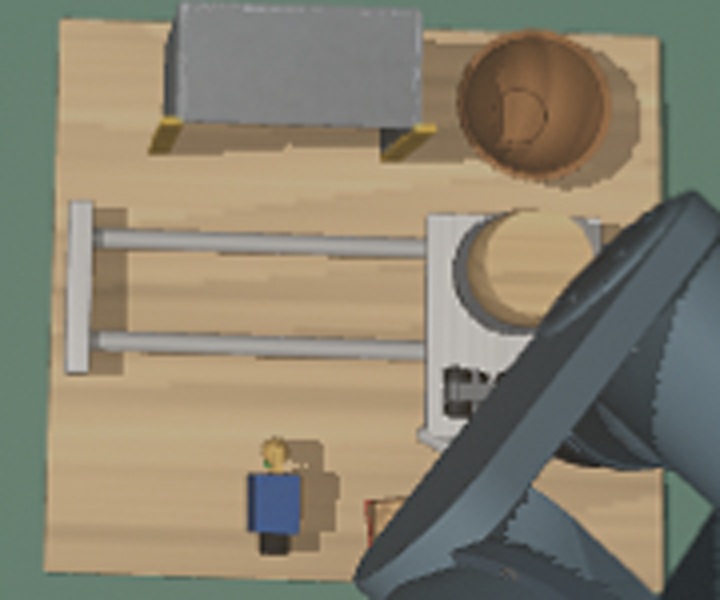

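The plan was malformed (59 numbers) and refused, so the picture is unchanged. I'm resending it.

Emit:
move_arm:
  plan: [0, 0.27, 0, 0, 0, 0, 0, 0.54, 0, 0, 0, 0, 0, 0.81, 0, 0, 0, 0, 0, 1.08, 0, 0, 0, 0, 0, 1.35, 0, 0, 0, 0, 0, 1.62, 0, 0, 0, 0, 0, 1.89, 0, 0, 0, 0, 0, 2.16, 0, 0, 0, 0, 0, 2.43, 0, 0, 0, 0, 0.01, 2.7, 0, 0, 0, 0]

```text
time_s: 4.32
eef_pos: [0.5107, -0.1719, 0.0687]
eef_rot: [0.001, 1.0, -0.0, 0.001]
wrist_force: [-2.3, -15.8, 8.6]
opening: 0.264
grasp_force: 60.8
```

Emit:
move_arm:
  plan: [0, 0, 0, 0, 0, 0, 0, 0, 0, 0, 0, 0, 0, 0, 0, 0, 0, 0]

```text
time_s: 4.7
eef_pos: [0.5107, -0.1723, 0.0687]
eef_rot: [0.001, 1.0, 0.0, 0.001]
wrist_force: [-0.8, -0.3, 8.6]
opening: 0.263
grasp_force: 60.5
```

Emit:
move_arm:
  plan: [0, 0, 0, 0, 0, 0, 0, 0, 0, 0, 0, 0, 0, 0, 0, 0, 0, 0, 0, 0, 0, 0, 0, 0]
  grip: 60

```text
time_s: 5.2
eef_pos: [0.5097, -0.172, 0.067]
eef_rot: [-0.0, 1.0, -0.0, -0.0]
wrist_force: [0.0, 0.6, 1.2]
opening: 0.703
grasp_force: 0.0
```

Emit:
move_arm:
  plan: [0, 0, 0.5, 0, 0, 0, 0, 0, 1.2, 0, 0, 0, 0, 0, 2.0, 0, 0, 0, 0, 0, 2.8, 0, 0, 0, 0, 0.8, 2.8, 0, 0, 0.1, 0, 1.7, 2.8, 0, 0, 0.2, 0, 2.6, 2.8, 0, 0, 0.3, 0, 3.6, 2.8, 0, 0, 0.4, 0, 3.6, 2.8, 0, 0, 0.5]

```text
time_s: 6.32
eef_pos: [0.5094, 0.0111, 0.2072]
eef_rot: [-0.0, 0.968, 0.251, -0.0]
wrist_force: [-0.8, -0.7, 0.2]
opening: 0.701
grasp_force: 0.0
```

```bash
python3 - <<'E'
from h import *
o=ctrl.get_obs();print(o["q"],o["eef_pos"])
c=snap("top","t4.png",(320,180,500,330),4)
E
```

```text
[-2.12132114e-01  5.74475342e-02  1.79431484e+00  8.28259666e-04
  1.29035095e+00  8.51061748e-01] [0.50935741 0.01105921 0.2071673 ]
```

View pics/t4.png

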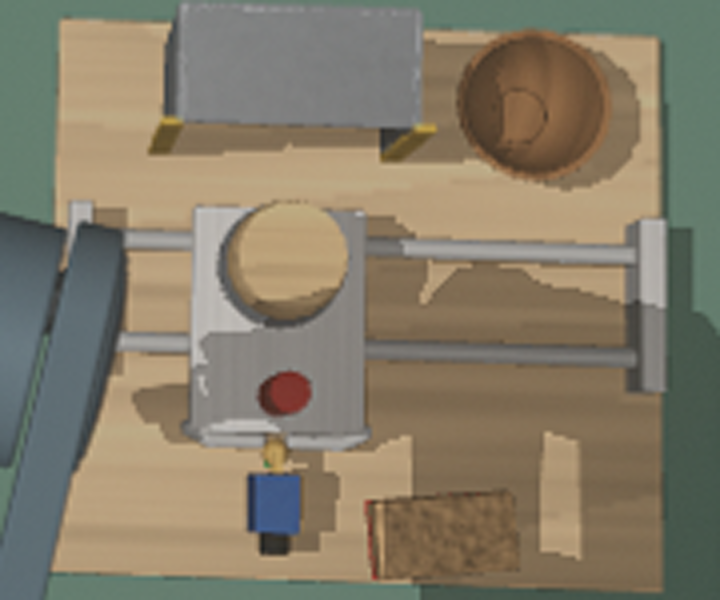

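The carrier sits with the roller (275,455) at the plate's middle (192–365), so it looks seated, and the bystanders are untouched. Checking the numbers while going above the handle.

Emit:
move_arm:
  plan: [0, 0.6, 0, 0, 0, 0.16, -0.05, 1.4, 0, 0, 0, 0.33, -0.1, 2.2, 0, 0, 0, 0.5, -0.15, 3.0, 0, 0, 0, 0.67, -0.19, 3.8, 0, 0, 0, 0.84, -0.19, 4.35, 0, 0, 0, 0.984, -0.19, 4.35, -0.5, 0, 0, 0.984, -0.19, 4.35, -0.8, 0, 0, 0.984]

```text
time_s: 7.38
eef_pos: [0.4998, 0.2251, 0.1659]
eef_rot: [-0.0, 0.738, 0.675, -0.001]
wrist_force: [-1.2, -0.7, -0.4]
opening: 0.699
grasp_force: 0.0
```

```bash
python3 - <<'E'
from h import *
f=lambda u,v:(320+u/4-.375,180+v/4-.375)
c=snap("top","x.png",(320,180,500,330),4)
p=c["pixels"].astype(int); m=(p[...,0]>90)&(p[...,1]<60)&(p[...,2]<60); m[:, :330]=0;m[:,500:]=0
ys,xs=np.nonzero(m);print(len(xs),xs.mean(),ys.mean())
print("post now",at_z("top",f(291,392),.1),at_z("top",f(192,390),.046),at_z("top",f(365,390),.046))
snap("scene","s2.png",(340,260,540,410),4)
E
```

```text
23 392.30434782608694 284.39130434782606
post now [ 0.50944407 -0.17384479  0.1       ] [ 0.51175355 -0.12464577  0.046     ] [ 0.51457201 -0.22353914  0.046     ]
```

View pics/s2.png

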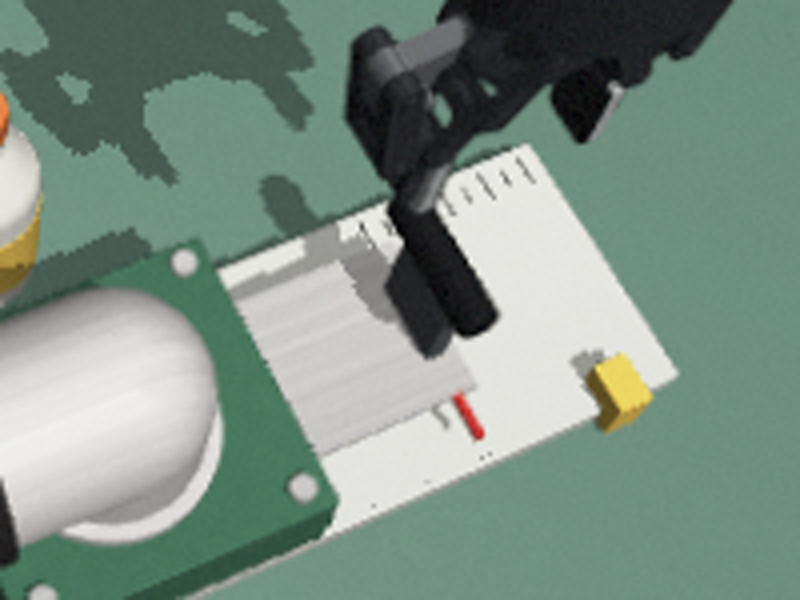

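The gripper straddles the bar line above the handle. The mark top centre is at crop (619,381), the pointer tip at (480,436), and all is clear. Descend and grip.

Emit:
move_arm:
  plan: [0, 0, -0.6, 0, 0, 0, 0, 0, -1.2, 0, 0, 0, 0, 0, -1.6, 0, 0, 0, 0, 0, -1.95, 0, 0, 0, 0, 0, -1.95, 0, 0, 0]

```text
time_s: 8.1
eef_pos: [0.4997, 0.2248, 0.0688]
eef_rot: [-0.001, 0.738, 0.675, -0.001]
wrist_force: [-0.4, -0.4, 0.6]
opening: 0.709
grasp_force: 0.0
```

Emit:
move_arm:
  plan: [0, 0, 0, 0, 0, 0, 0, 0, 0, 0, 0, 0, 0, 0, 0, 0, 0, 0, 0, 0, 0, 0, 0, 0, 0, 0, 0, 0, 0, 0, 0, 0, 0, 0, 0, 0]
  grip: 5

```text
time_s: 8.85
eef_pos: [0.5006, 0.2256, 0.071]
eef_rot: [0.0, 0.737, 0.676, 0.0]
wrist_force: [-3.1, 0.1, 6.5]
opening: 0.186
grasp_force: 58.4
```

```bash
python3 - <<'E'
from h import *
g=lambda u,v:(340+u/4-.375,260+v/4-.375)
m=at_z("scene",g(619,381),.026);p=at_z("scene",g(480,436),.034)
q=at_z("scene",g(470,418),.034)
x=np.array([.9962,-.0872,0]);print(m,p,(m-p)@x)
for u in [(587,371),(622,354),(652,391),(615,409)]:print(at_z("scene",g(*u),.026))
E
```

```text
[0.43897806 0.2871188  0.026     ] [0.50609811 0.27965779 0.034     ] -0.06751559368496256
[0.44786385 0.27722584 0.026     ]
[0.43051987 0.27845945 0.026     ]
[0.42974901 0.29721129 0.026     ]
[0.44791642 0.29579098 0.026     ]
```

Emit:
move_arm:
  plan: [-0.15, 0.013, 0, 0, 0, 0, -0.3, 0.026, 0, 0, 0, 0, -0.45, 0.039, 0, 0, 0, 0, -0.6, 0.052, 0, 0, 0, 0, -0.75, 0.066, 0, 0, 0, 0, -0.9, 0.079, 0, 0, 0, 0, -1.05, 0.092, 0, 0, 0, 0, -1.2, 0.105, 0, 0, 0, 0, -1.35, 0.118, 0, 0, 0, 0, -1.35, 0.118, 0, 0, 0, 0]

```text
time_s: 10.1
eef_pos: [0.434, 0.2315, 0.071]
eef_rot: [0.001, 0.737, 0.676, 0.002]
wrist_force: [5.9, -1.6, 5.1]
opening: 0.189
grasp_force: 60.2
```

Emit:
move_arm:
  plan: [0, 0, 0, 0, 0, 0, 0, 0, 0, 0, 0, 0]

```text
time_s: 10.35
eef_pos: [0.4344, 0.2314, 0.071]
eef_rot: [0.001, 0.737, 0.676, 0.002]
wrist_force: [5.2, -0.9, 5.0]
opening: 0.184
grasp_force: 60.2
```

```bash
python3 - <<'E'
from h import *
snap("scene","s3.png",(440,310,540,385),8)
E
```

```text
(no output)
```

View pics/s3.png

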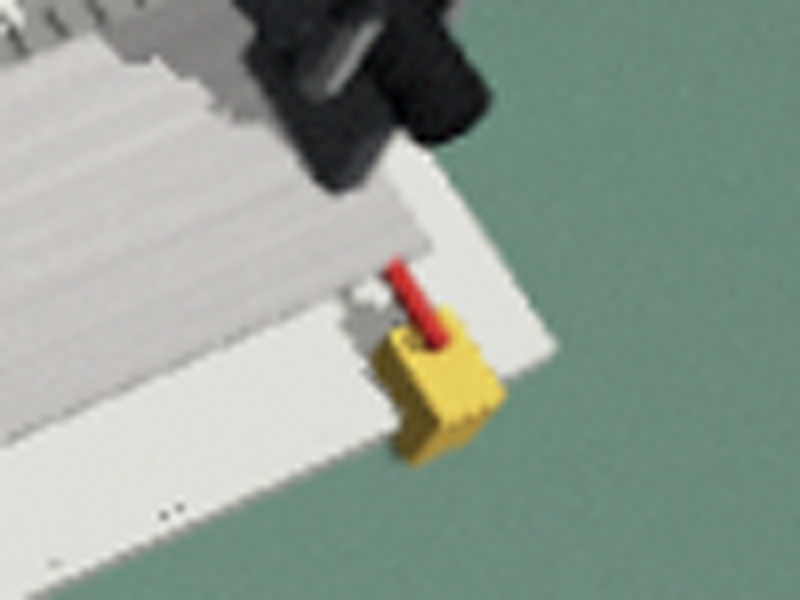

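The pointer tip (436,343) lies on the mark's top (corners ~(382,350),(455,308),(505,393),(437,423)), clearly over it. I'll quantify the offset.

```bash
python3 - <<'E'
from h import *
g=lambda u,v:(440+u/8-.44,310+v/8-.44)
x=np.array([.9962,-.0872,0])
C=[at_z("scene",g(*u),.026) for u in [(382,350),(455,308),(505,393),(437,423)]]
print([round(c@x,4) for c in C],sum(C)@x/4)
for u in [(436,343),(394,262)]: print(at_z("scene",g(*u),.034)@x)
c=ctrl.camera("top");p=cv2.resize(c["pixels"][290:320,170:215,::-1],None,fx=14,fy=14,interpolation=cv2.INTER_CUBIC)
cv2.imwrite("pics/t5.png",p)
E
```

```text
[np.float64(0.4215), np.float64(0.4025), np.float64(0.4034), np.float64(0.4197)] 0.41177719009719493
0.4143835910975969
0.4125745107007453
```

View pics/t5.png

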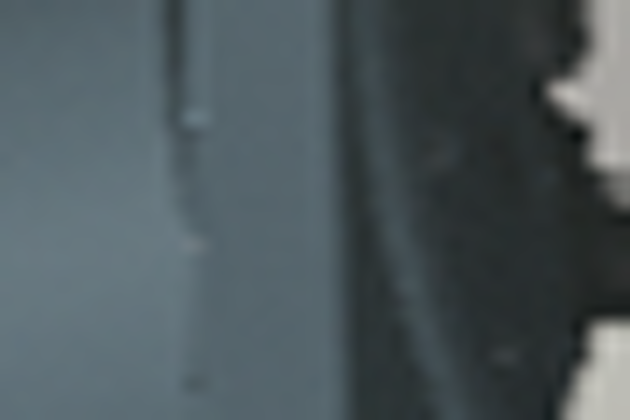

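The top view is blocked by the arm. By the scene view the pointer is ~2 mm short of centre, so I'll nudge it.

Emit:
move_arm:
  plan: [-0.02, 0.002, 0, 0, 0, 0, -0.036, 0.003, 0, 0, 0, 0, -0.036, 0.003, 0, 0, 0, 0, -0.036, 0.003, 0, 0, 0, 0, -0.036, 0.003, 0, 0, 0, 0]

```text
time_s: 11.08
eef_pos: [0.4326, 0.2316, 0.071]
eef_rot: [0.001, 0.737, 0.676, 0.002]
wrist_force: [7.0, -0.7, 5.3]
opening: 0.19
grasp_force: 60.1
```

```bash
python3 - <<'E'
from h import *
c=ctrl.camera("top")["pixels"];a=cv2.imread("pics/t4.png")
b=cv2.resize(c[180:330,320:500,::-1],None,fx=4,fy=4,interpolation=cv2.INTER_CUBIC)
# carrier still where it was: blank region difference & plate right edge row profile
for im in (a,b): print(im[225,350:380:3].mean(1).round())
o=ctrl.get_obs();print(o["eef_pos"],o["wrist_force"],o["grasp_force"],o["time_s"])
print(ctrl.hand_in())
E
```

```text
[130. 131. 131. 131. 128. 119. 113. 111. 111. 111.]
[133. 133. 133. 133. 129. 119. 114. 113. 114. 114.]
[0.43266977 0.231613   0.0709861 ] [ 5.81086097 -0.51172206  4.6701916 ] 60.07939159870148 11.125
the job is handed in; nothing more can be done
None
```

I've handed in the job: the carrier looks seated in the station detent, the gate is held open with its pointer estimated within about 1 mm of the yellow mark's centre, and I saw no sign of the bystanders moving (the bottle was last in view before the pull).

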